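Turn the condiment carousel to the guest

ROBOT

A 6-joint arm with a two-finger parallel gripper is mounted at the origin on the work surface. World frame = base frame: x ahead of the robot, y to its left, z up, the work surface at z = 0. Lengths are in m, angles in rad, forces in N, time in s.
With the tool pointing down it reaches from about 0.425 to 0.95 m from the base axis. Payload 3.5 kg.
Tool frame: the origin (TCP) lies on the centre line of the jaws, within the pads' length; the fingertips stand 8 mm ahead of it and the grasp point (between the pads) lies 11 mm behind it; z points along the fingers, y is the line along which they close (so a half turn about z gives the same grasp; the last joint's range is limited). The gripper opens to 85 mm and grips with 20 to 120 N. Pads are 22 mm wide; open, the fingers measure 114 mm over their backs; the gripper's body (76 mm by 85 mm) begins 54 mm behind the grasp point. The pads swing forward as they close: fully open they stand 13 mm farther back than shut.
Start: joints at [0.969, 0.286, 1.577, -0, 1.279, -0.15], TCP at [0.295, 0.607, 0.239] pointing down, gripper open.
Joint ranges: [-2.77, 2.77], [-0.9, 2.22], [0.21, 2.48], [-1.53, 4.67], [0.24, 2.81], [-2.84, 2.84]. Speed limits (rad/s): [2.79, 2.79, 3.14, 3.14, 3.14, 3.14].

INTERFACE

Orientations are given as a unit quaternion [x, y, z, w].
In Python, from plant import ctrl gives the robot as it stands. The module is installed in compiled form; this text tells all that it offers.
- The arm moves only by the tool send_rows, never from a script. Its argument "steps" is a list of rows, each a list of 5 numbers: the shift along the tool's x, y, z in m, then the turn about the tool's z in degrees, then the opening, from -1 (shut) to 1 (fully open). A call has 1 to 12 rows; each row is the pose to reach, as a shift and turn from the pose commanded when the call began, along the tool's axes at that moment; what a row does not reach only later rows make up. A row lasts 1/10 s, in which the tool goes at most 50 mm and 8.59 degrees, less where a joint would pass 70% of its speed; a pose out of reach is approached as far as the arm can. A call with a gripper value outside its range is refused whole. The fingers move at their own pace and stop on an object; "squeeze" is the grip in N (left out, the last holds). Time passes only in rows, so rows that repeat a pose let the fingers close. It gives the time, the measured TCP pose, the force, the opening and the grip force at its end, in the units of the state.
- ctrl.get_state(): the state, without advancing time (a new reading comes with each control period).
- ctrl.read_camera(name): name is "scene" or "top" or "wrist"; returns the picture (400x640x3 uint8, red, green, blue); there is no depth.
- ctrl.calibration(name): a dict with "intrinsics" (3x3 intrinsics, pixels), "extrinsics" (4x4, takes a point from world to camera coordinates); the wrist camera has in their place "tool_from_camera" (4x4, takes a point from camera to tool coordinates, whose origin is the TCP and whose axes are the flange's). Camera axes: x right, y up, looking along -z (the intrinsics and any distortion apply to the point x, -y, -z); pixel columns grow to the right and rows downward; lengths in m; the calibration is good to about 2 mm. A picture is of the moment at which its call begins: read the wrist's pose just before it. calibration takes no time and is no camera call.
- ctrl.sign_off(): hands the job in; it is judged then, once.
The state is a dict: "time": time; "qpos": joint angles; "dq": joint speeds; "joint_efforts": joint torques, N m; "eef_pos": TCP position; "tcp_rot": TCP orientation; "contact_force": force on the tool from outside, world axes, zero at the start; "wrist_torque": the same for the moment, N m; "opening": opening from 0.0 (shut) to 1.0 (fully open); "finger_force": force on a finger pad.
Only numpy, scipy, OpenCV 4.12 (cv2) and the standard library are available. Lean on these libraries where they do the work, as an engineer would, in place of code of your own. Each camera call takes 0.05 s, during which the arm holds its last target. There are 200 camera calls.

TASK

Spin the round condiment tray, pushing it by its rim or the wooden pegs on its rim, either way round, until the red-lidded jar stands squarely in line with the yellow arrow on the carousel's foot, facing the guest; then leave the tray at rest. Do not touch the jars, which must all stay standing in their seats, and leave the dishes around the carousel where they are.

Things in the scene. Friction and masses are not known exactly. Their poses are not given: they have to be found in the camera images.
- foot: Fixed round steel foot under the carousel with a flat black tongue (34 mm wide, 6 mm high) that sticks out from under the tray to 190 mm from the axis, carrying a yellow arrow. Origin on the carousel's axis at table height; its +x axis points along the arrow, outward, to the guest's side; z up. It does not move during a run.
- tray: Round wooden carousel tray, 272 mm across, 16 mm thick; turns without stops, either way, about the upright axis through its origin; bearing friction stops it soon after release (about 0.7 N at a peg turns it). Origin on the axis at its underside, 20 mm above the table; top face 36 mm above the table; z up, x and y turn with it. Four ring seats, 60 mm from the axis, lie at 0, 90, 180, 270 degrees.
- peg0 (a point): Centre, half-way up, of one of six equal upright round wooden pegs fixed on the tray's rim: 14 mm in diameter, 34 mm tall, tops 70 mm above the table, centres 125 mm from the axis, at 15, 75, 135, 195, 255, 315 degrees from the tray's +x, counter-clockwise from above. This is the one at 15 degrees.
- red_jar_center (a point): Centre (half-way up, 27.5 mm above its underside) of the loose amber glass jar with the red lid and red label, 48 mm in diameter and 55 mm tall, standing on the tray's top face in one of the four ring seats, with some 2.5 mm of play. Jar tops are 91 mm above the table.
- black_jar_center (a point): Centre (half-way up, 27.5 mm above its underside) of the loose amber glass jar with the black lid and pale label, 48 mm in diameter and 55 mm tall, standing on the tray's top face in one of the four ring seats, with some 2.5 mm of play. Jar tops are 91 mm above the table.
- green_jar_center (a point): Centre (half-way up, 27.5 mm above its underside) of the loose amber glass jar with the green lid and pale label, 48 mm in diameter and 55 mm tall, standing on the tray's top face in one of the four ring seats, with some 2.5 mm of play. Jar tops are 91 mm above the table.
- white_jar_center (a point): Centre (half-way up, 27.5 mm above its underside) of the loose amber glass jar with the white lid and pale label, 48 mm in diameter and 55 mm tall, standing on the tray's top face in one of the four ring seats, with some 2.5 mm of play. Jar tops are 91 mm above the table.
- cup: Loose steel water cup, 70 mm across, 75 mm tall; origin at the centre of its underside.
- side_bowl: Loose white ceramic bowl, 110 mm across, 42 mm tall; origin at the centre of its underside.
- rice_bowl: Loose lidded steel rice bowl, 112 mm across, 62 mm tall; origin at the centre of its underside.
- side_dish: Loose white ceramic plate, 120 mm across, 22 mm tall; origin at the centre of its underside.
Mind the look-alikes: they are no part of the job. Leave any blue look-alike of the part that bears white_jar_center alone. Leave any blue look-alike of the part that bears black_jar_center alone.

How it is judged:
By the outcome, as a careful person would: the job done as asked, in the order asked, and still so for the second after the job is handed in, with the robot touching nothing.
It also fails if it takes over 64 s, if anything falls off the work surface, if the arm or the gripper's body presses on something with over 40 N, if the wrist force passes 120 N, or if a joint passes its speed limit or range.

## Working session

There is one attempt and no reset: what is moved stays moved. The work goes in short steps, Python scripts to look and compute and a tool call to move; the robot and the scene stay as the last step left them, time stands still between calls to the robot, and variables do not carry over. Pictures are saved under pics/ and viewed, at most 10 in all, crops included, and the job is handed in when it is done.

Besides the shell and the picture viewer there is one more tool, called after "Emit:" as name(argument=value, ...) on one line, values as JSON. send_rows: Moves the arm, as the interface text tells. Its arguments: {"type":"object","properties":{"steps":{"type":"array","items":{"type":"array","items":{"type":"number"}}},"squeeze":{"type":"number"}},"required":["steps"]}

```bash
mkdir -p pics
python3 - <<'E'
from plant import ctrl
import cv2,numpy as np
for n in("top","scene"):
    im=ctrl.read_camera(n); cv2.imwrite(f"pics/{n}0.png",im[:,:,::-1])
    c=ctrl.calibration(n); print(n,{k:np.round(v,4).tolist() for k,v in c.items() if not isinstance(v,str)})
s=ctrl.get_state(); print(s["eef_pos"],s["tcp_rot"],s["opening"],s["time"])
E
```

```text
top {'intrinsics': [[428.5481, 0.0, 323.361], [0.0, 428.5481, 204.4714], [0.0, 0.0, 1.0]], 'extrinsics': [[0.0015, -0.9999, -0.0107, 0.0011], [0.9927, 0.0001, 0.1209, -0.4945], [-0.1209, -0.0108, 0.9926, -1.0655], [0.0, 0.0, 0.0, 1.0]]}
scene {'intrinsics': [[370.953, 0.0, 318.6287], [0.0, 370.953, 198.6564], [0.0, 0.0, 1.0]], 'extrinsics': [[-0.7599, 0.65, 0.0062, 0.3687], [-0.4025, -0.4781, 0.7807, 0.1298], [0.5104, 0.5908, 0.6249, -1.157], [0.0, 0.0, 0.0, 1.0]]}
[0.29433964 0.60681944 0.23808062] [ 2.23988098e-01  9.74591306e-01 -9.77557398e-04 -4.03361905e-04] 0.9969955019290547 0.1
```

View pics/top0.png

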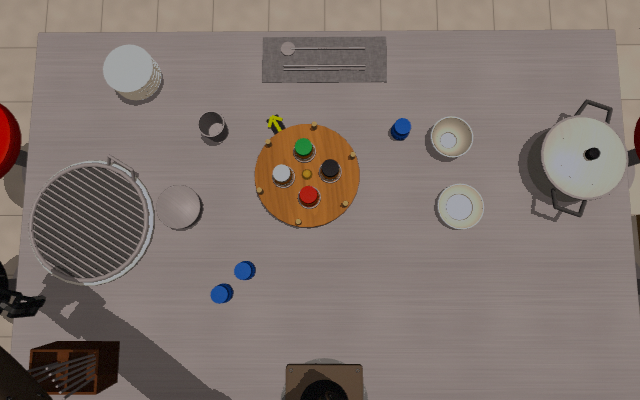

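View pics/scene0.png

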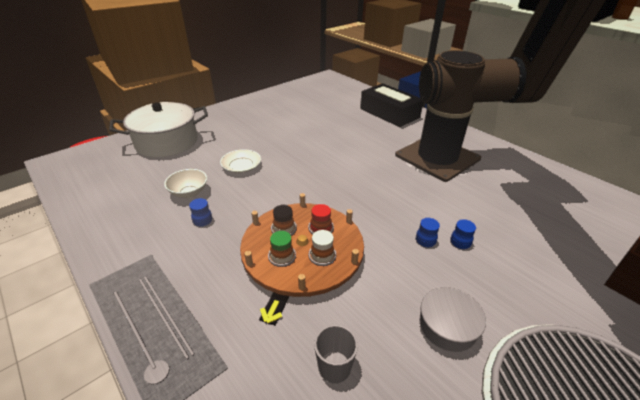

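The top view shows the tray centred near (307,175), the arrow at (276,123), and the red lid at (309,196). The green, white and black lids are at (304,148), (282,174) and (330,169). The pegs sit around the rim. Next I'll measure these points.

```bash
cat > h.py <<'E'
from plant import ctrl
import cv2,numpy as np
def ray(n,uv,z):
    c=ctrl.calibration(n);K=c["intrinsics"];E=np.array(c["extrinsics"])
    d=np.linalg.inv(K)@[uv[0],uv[1],1]; d=E[:3,:3].T@(d*[1,-1,-1]); o=-E[:3,:3].T@E[:3,3]
    return o+d*(z-o[2])/d[2]
def blobs(hsv,lo,hi,box,mn=8):
    m=cv2.inRange(hsv,lo,hi); k=np.zeros_like(m); x0,y0,x1,y1=box; k[y0:y1,x0:x1]=m[y0:y1,x0:x1]
    n,l,s,c=cv2.connectedComponentsWithStats(k)
    return sorted([(s[i,4],c[i]) for i in range(1,n) if s[i,4]>=mn],key=lambda t:-t[0])
def measure(tag=None,n="top"):
    im=ctrl.read_camera(n); hsv=cv2.cvtColor(im,cv2.COLOR_RGB2HSV)
    if tag: cv2.imwrite(f"pics/{tag}.png",cv2.resize(im[100:250,220:390,::-1],None,fx=4,fy=4,interpolation=cv2.INTER_CUBIC))
    B=(240,105,370,240)
    r=dict(red=blobs(hsv,(0,200,110),(5,255,255),B), green=blobs(hsv,(45,120,50),(80,255,255),B),
      arrow=blobs(hsv,(25,150,120),(33,255,255),B))
    # tray ellipse
    m=cv2.inRange(hsv,(6,110,60),(20,255,255)); k=np.zeros_like(m);k[105:240,240:370]=m[105:240,240:370]
    cs,_=cv2.findContours(k,cv2.RETR_EXTERNAL,cv2.CHAIN_APPROX_NONE)
    h=cv2.convexHull(max(cs,key=cv2.contourArea))
    P=np.array([ray(n,p[0],.036)[:2] for p in h])
    return im,hsv,r,P
E
python3 - <<'E'
from h import *
im,hsv,r,P=measure("top1")
for k,v in r.items():
    z=.006 if k=="arrow" else .091
    for a,c in v: print(k,a,c.round(1),ray("top",c,z).round(4))
(c,rad)=cv2.minEnclosingCircle(P.astype(np.float32)); print(c,rad,"fit",)
A=np.c_[2*P,np.ones(len(P))];s=np.linalg.lstsq(A,(P**2).sum(1),rcond=None)[0];print(s[:2],np.sqrt(s[2]+s[:2]@s[:2]))
for nm,uv,z in [("white",(282,174),.091),("black",(330,169),.091),("green",(304,148),.091),("hub",(307,174),.045),("cup",(212,120),.075),("rice",(179,207),.05),
 ("blue1",(244,270),.09),("blue2",(221,294),.09),("blue3",(402,128),.09)]+[(f"peg{i}",p,.07) for i,p in enumerate([(314,126),(353,155),(346,204),(298,222),(259,190),(268,144)])]:
    print(nm,ray("top",uv,z)[:2].round(4))
E
```

```text
red 230 [308.  194.2] [0.512 0.038 0.091]
green 230 [303.1 146.3] [0.6308 0.0509 0.091 ]
arrow 108 [274.5 121.4] [0.7216 0.133  0.006 ]
(0.5740498900413513, 0.04502546787261963) 0.1378021389245987 fit
[0.57243912 0.04501944] 0.13527816941216075
white [0.5618 0.1017]
black [ 0.5741 -0.0152]
green [0.6266 0.0485]
hub [0.5707 0.0431]
cup [0.7032 0.2818]
rice [0.4856 0.3646]
blue1 [0.3303 0.1892]
blue2 [0.2742 0.2423]
blue3 [ 0.677  -0.1926]
peg0 [0.6887 0.0249]
peg1 [ 0.614  -0.0727]
peg2 [ 0.4908 -0.0547]
peg3 [0.4463 0.0632]
peg4 [0.5257 0.1605]
peg5 [0.6424 0.1402]
```

View pics/top1.png

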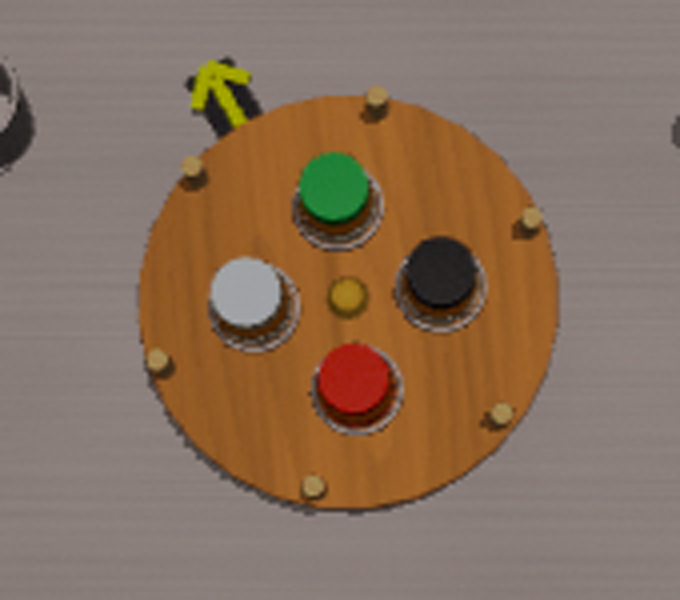

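```bash
cat >> h.py <<'E'
from scipy.spatial.transform import Rotation as R
C=np.array([.572,.045])
def rel(pts):
    s=ctrl.get_state(); M=R.from_quat(s["tcp_rot"]).as_matrix()
    print(s["time"],np.round(s["eef_pos"],4),np.round(s["contact_force"],2))
    for p in pts: print((M.T@(np.array(p)-s["eef_pos"])).round(4).tolist())
def arc(degs,r=.127,z=.058): return [[*(C+r*np.array([np.cos(np.radians(d)),np.sin(np.radians(d))])),z] for d in degs]
E
python3 -c "
from h import *
rel(arc([80],z=.239)+arc([80]))"
```

```text
0.15 [0.2944 0.6069 0.2382] [ 0.13 -0.29  0.55]
[-0.4603, -0.2622, -0.0004]
[-0.4604, -0.2618, 0.1806]
```

Emit:
send_rows(steps=[[-0.04, -0.023, 0, 0, -1], [-0.08, -0.046, 0, 0, -1], [-0.12, -0.068, 0, 0, -1], [-0.16, -0.091, 0, 0, -1], [-0.2, -0.114, 0, 0, -1], [-0.24, -0.137, 0, 0, -1], [-0.28, -0.16, 0, 0, -1], [-0.32, -0.182, 0, 0, -1], [-0.36, -0.205, 0, 0, -1], [-0.4, -0.228, 0, 0, -1], [-0.44, -0.25, 0, 0, -1], [-0.46, -0.262, 0, 0, -1]])

```text
time: 1.35
eef_pos: [0.5956, 0.1675, 0.239]
tcp_rot: [0.225, 0.974, -0.0, 0.0]
contact_force: [-0.2, 0.3, 1.2]
opening: 0.002
finger_force: 0.0
```

Emit:
send_rows(steps=[[0, 0, 0, 0, -1], [0, 0, 0.0, 0, -1]])

```text
time: 1.55
eef_pos: [0.5938, 0.1706, 0.2388]
tcp_rot: [0.225, 0.974, 0.0, -0.001]
contact_force: [-0.5, 0.3, -0.0]
opening: -0.0
finger_force: 0.0
```

```bash
python3 -c "
from h import *
rel(arc([80],z=.239)+arc([80])+arc(range(75,-90,-5)))"
```

```text
1.55 [0.5938 0.1706 0.2388] [-0.46  0.3  -0.01]
[-0.0004, -0.0003, -0.0002]
[-0.0006, -0.0003, 0.1808]
[-0.0114, 0.0023, 0.1807]
[-0.0224, 0.0039, 0.1807]
[-0.0334, 0.0046, 0.1807]
[-0.0445, 0.0043, 0.1807]
[-0.0555, 0.003, 0.1807]
[-0.0664, 0.0008, 0.1807]
[-0.077, -0.0024, 0.1807]
[-0.0873, -0.0064, 0.1806]
[-0.0972, -0.0114, 0.1806]
[-0.1066, -0.0172, 0.1806]
[-0.1156, -0.0238, 0.1806]
[-0.1238, -0.0311, 0.1806]
[-0.1315, -0.0392, 0.1806]
[-0.1384, -0.0479, 0.1806]
[-0.1445, -0.0571, 0.1806]
[-0.1497, -0.0668, 0.1806]
[-0.1541, -0.077, 0.1806]
[-0.1577, -0.0875, 0.1806]
[-0.1602, -0.0983, 0.1806]
[-0.1619, -0.1092, 0.1806]
[-0.1625, -0.1203, 0.1806]
[-0.1622, -0.1314, 0.1806]
[-0.161, -0.1424, 0.1806]
[-0.1587, -0.1532, 0.1806]
[-0.1556, -0.1639, 0.1806]
[-0.1515, -0.1742, 0.1806]
[-0.1466, -0.1841, 0.1806]
[-0.1408, -0.1935, 0.1806]
[-0.1342, -0.2024, 0.1806]
[-0.1268, -0.2107, 0.1806]
[-0.1188, -0.2183, 0.1806]
[-0.1101, -0.2252, 0.1807]
[-0.1009, -0.2313, 0.1807]
```

Emit:
send_rows(steps=[[0, 0, 0.03, 0, -1], [0, 0, 0.06, 0, -1], [0, 0, 0.09, 0, -1], [0, 0, 0.12, 0, -1], [0, 0, 0.145, 0, -1], [0, 0, 0.165, 0, -1], [0, 0, 0.18, 0, -1], [0, 0, 0.18, 0, -1], [0, 0, 0.18, 0, -1]])

```text
time: 2.45
eef_pos: [0.5941, 0.1715, 0.0598]
tcp_rot: [0.223, 0.975, 0.0, 0.0]
contact_force: [0.6, 0.6, 0.5]
opening: 0.0
finger_force: 0.0
```

Emit:
send_rows(steps=[[-0.0055, 0.001, 0, 0, -1], [-0.011, 0.002, 0, 0, -1], [-0.0165, 0.003, 0, 0, -1], [-0.022, 0.004, 0, 0, -1], [-0.0275, 0.0043, 0, 0, -1], [-0.033, 0.0046, 0, 0, -1], [-0.039, 0.0045, 0, 0, -1], [-0.0445, 0.0043, 0, 0, -1], [-0.05, 0.0038, 0, 0, -1], [-0.0555, 0.003, 0, 0, -1], [-0.061, 0.002, 0, 0, -1], [-0.0664, 0.0008, 0, 0, -1]])

```text
time: 3.65
eef_pos: [0.6544, 0.1422, 0.0592]
tcp_rot: [0.224, 0.975, -0.0, -0.0]
contact_force: [-1.5, -0.0, -0.5]
opening: 0.002
finger_force: 0.4
```

```bash
python3 -c "
from h import *
im,*_=measure('top2')
rel(arc(range(45,-101,-5)))"
```

```text
3.7 [0.6553 0.1416 0.0594] [ 0.03 -0.76  0.49]
[-0.0088, -0.0032, 0.0014]
[-0.0191, -0.0073, 0.0014]
[-0.029, -0.0123, 0.0014]
[-0.0385, -0.0181, 0.0014]
[-0.0474, -0.0247, 0.0014]
[-0.0556, -0.032, 0.0014]
[-0.0633, -0.0401, 0.0014]
[-0.0701, -0.0488, 0.0014]
[-0.0762, -0.058, 0.0015]
[-0.0815, -0.0678, 0.0015]
[-0.0859, -0.0779, 0.0015]
[-0.0894, -0.0884, 0.0015]
[-0.092, -0.0992, 0.0015]
[-0.0936, -0.1102, 0.0015]
[-0.0943, -0.1212, 0.0015]
[-0.094, -0.1323, 0.0015]
[-0.0927, -0.1433, 0.0015]
[-0.0905, -0.1542, 0.0014]
[-0.0873, -0.1648, 0.0014]
[-0.0832, -0.1751, 0.0014]
[-0.0783, -0.185, 0.0014]
[-0.0725, -0.1944, 0.0014]
[-0.0659, -0.2033, 0.0014]
[-0.0585, -0.2116, 0.0014]
[-0.0505, -0.2192, 0.0014]
[-0.0418, -0.2261, 0.0014]
[-0.0325, -0.2322, 0.0014]
[-0.0228, -0.2375, 0.0013]
[-0.0126, -0.2419, 0.0013]
[-0.0021, -0.2454, 0.0013]
```

View pics/top2.png

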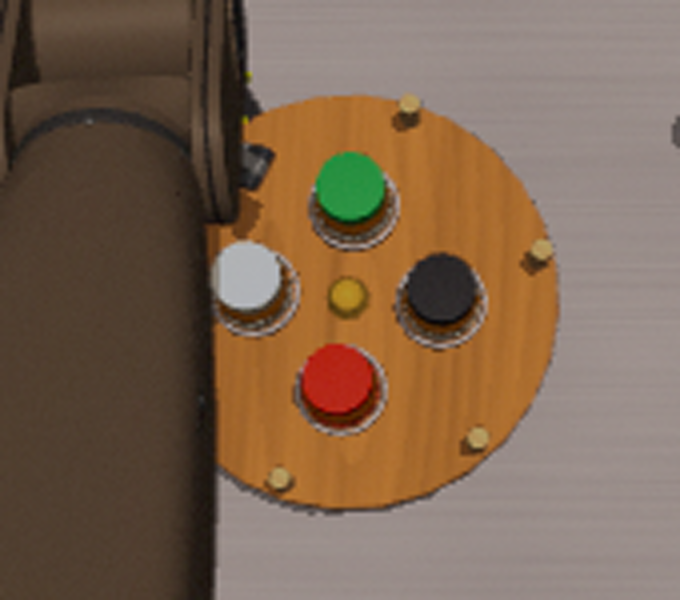

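The tray turned about 10° clockwise with the pusher clear of the jars: the red lid moved left to (337,380) in the crop. I'll carry on round the arc.

Emit:
send_rows(steps=[[-0.0088, -0.0032, 0, 0, -1], [-0.0191, -0.0073, 0, 0, -1], [-0.029, -0.0123, 0, 0, -1], [-0.0385, -0.0181, 0, 0, -1], [-0.0474, -0.0247, 0, 0, -1], [-0.0556, -0.032, 0, 0, -1], [-0.0633, -0.04, 0, 0, -1], [-0.07, -0.0488, 0, 0, -1], [-0.0762, -0.058, 0, 0, -1], [-0.0815, -0.0678, 0, 0, -1], [-0.0859, -0.0779, 0, 0, -1], [-0.0876, -0.083, 0, 0, -1]])

```text
time: 4.9
eef_pos: [0.697, 0.028, 0.0596]
tcp_rot: [0.224, 0.975, -0.0, 0.001]
contact_force: [0.9, 0.5, 0.3]
opening: -0.005
finger_force: 0.0
```

```bash
python3 -c "
from h import *
im,hsv,r,P=measure('top3')
for k in ('red','green'): 
  for a,c in r[k][:1]:
    p=ray('top',c,.091)[:2]-C; print(k,a,p,np.degrees(np.arctan2(p[1],p[0])))
p=np.array(ctrl.get_state()['eef_pos'])[:2]-C; print(np.hypot(*p),np.degrees(np.arctan2(p[1],p[0])))
rel(arc(range(-10,-101,-5)))"
```

```text
green 181 [ 0.02681444 -0.0574831 ] -64.9921207550138
0.12610024638797077 -7.941168450554535
4.95 [0.6969 0.0276 0.0595] [ 0.87  0.5  -0.11]
[-0.0022, -0.0041, 0.0015]
[-0.0048, -0.0149, 0.0015]
[-0.0064, -0.0258, 0.0015]
[-0.0071, -0.0369, 0.0015]
[-0.0068, -0.048, 0.0015]
[-0.0055, -0.059, 0.0015]
[-0.0033, -0.0698, 0.0015]
[-0.0001, -0.0804, 0.0015]
[0.0039, -0.0907, 0.0016]
[0.0089, -0.1007, 0.0016]
[0.0147, -0.1101, 0.0016]
[0.0213, -0.119, 0.0015]
[0.0286, -0.1273, 0.0015]
[0.0367, -0.1349, 0.0015]
[0.0454, -0.1418, 0.0015]
[0.0546, -0.1479, 0.0015]
[0.0644, -0.1532, 0.0015]
[0.0745, -0.1576, 0.0015]
[0.085, -0.1611, 0.0015]
```

View pics/top3.png

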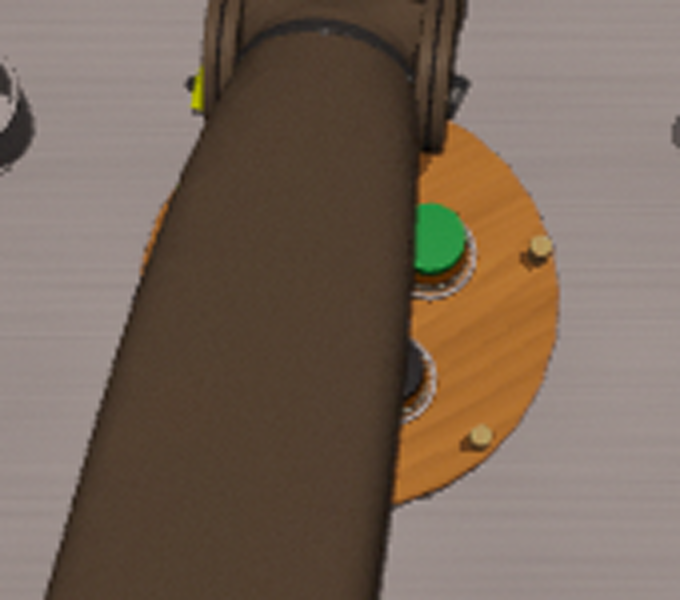

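The arm hides half of the tray, but the green jar at (432,240) agrees with a turn of about 66° so far. About 88° remains.

Emit:
send_rows(steps=[[-0.0022, -0.0041, 0, 0, -1], [-0.0048, -0.0149, 0, 0, -1], [-0.0064, -0.0258, 0, 0, -1], [-0.0071, -0.0369, 0, 0, -1], [-0.0068, -0.048, 0, 0, -1], [-0.0055, -0.059, 0, 0, -1], [-0.0033, -0.0698, 0, 0, -1], [0, -0.0804, 0, 0, -1], [0.0039, -0.0907, 0, 0, -1], [0.0089, -0.1007, 0, 0, -1], [0.0147, -0.11, 0, 0, -1], [0.018, -0.1145, 0, 0, -1]])

```text
time: 6.15
eef_pos: [0.6295, -0.0664, 0.0594]
tcp_rot: [0.224, 0.975, -0.0, -0.0]
contact_force: [-0.7, 0.9, -0.1]
opening: 0.002
finger_force: 0.0
```

```bash
python3 -c "
from h import *
im,hsv,r,P=measure('top4')
for k in ('red','green'): 
  for a,c in r[k][:1]:
    p=ray('top',c,.091)[:2]-C; print(k,a,p,np.degrees(np.arctan2(p[1],p[0])))
p=np.array(ctrl.get_state()['eef_pos'])[:2]-C; print(np.hypot(*p),np.degrees(np.arctan2(p[1],p[0])))
rel(arc(range(-64,-101,-2)))"
```

```text
red 227 [0.02711917 0.05277837] 62.80448759733357
0.12522174346335174 -62.87340463628207
6.2 [ 0.6291 -0.0664  0.0592] [-0.45 -0.33 -0.64]
[0.0001, -0.003, 0.0012]
[0.0029, -0.0065, 0.0012]
[0.0058, -0.0098, 0.0012]
[0.0088, -0.0131, 0.0012]
[0.012, -0.0162, 0.0012]
[0.0152, -0.0192, 0.0012]
[0.0186, -0.0221, 0.0012]
[0.022, -0.0249, 0.0012]
[0.0256, -0.0276, 0.0012]
[0.0292, -0.0301, 0.0012]
[0.0329, -0.0325, 0.0012]
[0.0367, -0.0348, 0.0012]
[0.0406, -0.0369, 0.0012]
[0.0446, -0.0389, 0.0013]
[0.0486, -0.0408, 0.0013]
[0.0527, -0.0425, 0.0013]
[0.0568, -0.0441, 0.0013]
[0.061, -0.0455, 0.0013]
[0.0652, -0.0468, 0.0013]
```

View pics/top4.png

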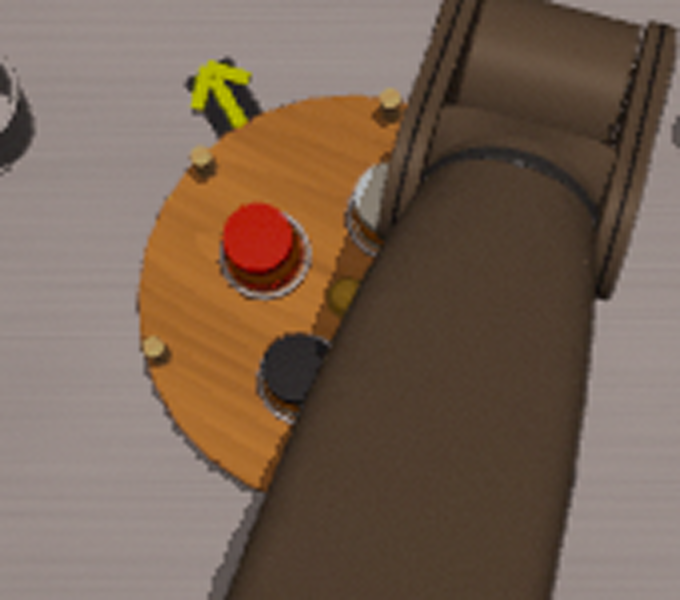

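The red jar is at 62.8° and the arrow at about 30.5°, so about 32° remains. I'll now push more slowly.

Emit:
send_rows(steps=[[0.0001, -0.003, 0, 0, -1], [0.0029, -0.0065, 0, 0, -1], [0.0058, -0.0098, 0, 0, -1], [0.0088, -0.0131, 0, 0, -1], [0.012, -0.0162, 0, 0, -1], [0.0152, -0.0192, 0, 0, -1], [0.0186, -0.0221, 0, 0, -1], [0.022, -0.0249, 0, 0, -1], [0.0256, -0.0276, 0, 0, -1], [0.0292, -0.0301, 0, 0, -1], [0.031, -0.0313, 0, 0, -1], [0.031, -0.0313, 0, 0, -1]])

```text
time: 7.4
eef_pos: [0.5886, -0.0804, 0.0593]
tcp_rot: [0.224, 0.975, -0.0, -0.0]
contact_force: [0.3, 0.0, -0.2]
opening: 0.001
finger_force: 0.0
```

```bash
cat >> h.py <<'E'
def ang(p): p=np.array(p)[:2]-C; return np.hypot(*p).round(4),np.degrees(np.arctan2(p[1],p[0])).round(2)
def report(tag=None):
    for n,B in (("top",(240,105,370,240)),("scene",(225,180,380,330))):
        im=ctrl.read_camera(n); hsv=cv2.cvtColor(im,cv2.COLOR_RGB2HSV)
        if tag: cv2.imwrite(f"pics/{tag}{n}.png",cv2.resize(im[B[1]:B[3],B[0]:B[2],::-1],None,fx=4,fy=4,interpolation=cv2.INTER_CUBIC))
        for k,lo,hi,z in (("red",(0,200,110),(5,255,255),.09),("arrow",(25,150,120),(33,255,255),.006),("white",(0,0,150),(179,30,255),.091),("peg",(12,60,150),(24,165,255),.068)):
            for a,c in blobs(hsv,lo,hi,B,8)[:7]:
                print(n,k,a,c.round(1),*ang(ray(n,c,z)))
E
python3 -c "
from h import *
report('m5')
print(ang(ctrl.get_state()['eef_pos']))
rel(arc([-86,-88,-90,-92,-94,-95,-96,-98]))"
```

```text
top red 223 [288.9 152.6] 0.0594 43.07
top arrow 114 [274.6 121.7] 0.1729 30.55
top white 2191 [254.7 204. ] 0.1479 124.54
top white 2082 [298.2 114.2] 0.1416 7.53
top white 128 [254.5 134.6] 0.1539 54.9
top white 69 [318.9 151.2] 0.0569 -35.38
top peg 22 [278.9 213.9] 0.1243 148.17
top peg 21 [255.9 169.8] 0.1247 87.66
top peg 19 [283.2 128.5] 0.1252 27.51
top peg 19 [331.9 129.8] 0.1256 -31.31
top peg 9 [316.3 148.2] 0.0654 -23.52
scene red 251 [297.  244.2] 0.062 43.44
scene arrow 246 [270.7 312.7] 0.1704 30.67
scene white 8027 [292.2 280.9] 0.1538 45.37
scene white 2386 [326.7 191.2] 0.1227 -157.26
scene white 80 [274.  224.7] 0.0576 -34.4
scene peg 2433 [276.  261.1] 0.0986 20.71
scene peg 993 [347.1 250. ] 0.1094 108.84
scene peg 25 [293.7 213.2] 0.0608 -111.15
scene peg 8 [322.9 196.4] 0.128 -151.85
(np.float64(0.1265), np.float64(-82.3))
7.5 [ 0.5889 -0.0803  0.0593] [ 0.22 -1.19  0.05]
[0.0067, -0.0047, 0.0013]
[0.0106, -0.0069, 0.0013]
[0.0145, -0.0089, 0.0013]
[0.0185, -0.0108, 0.0013]
[0.0226, -0.0125, 0.0013]
[0.0247, -0.0133, 0.0013]
[0.0268, -0.0141, 0.0013]
[0.031, -0.0155, 0.0013]
```

View pics/m5scene.png

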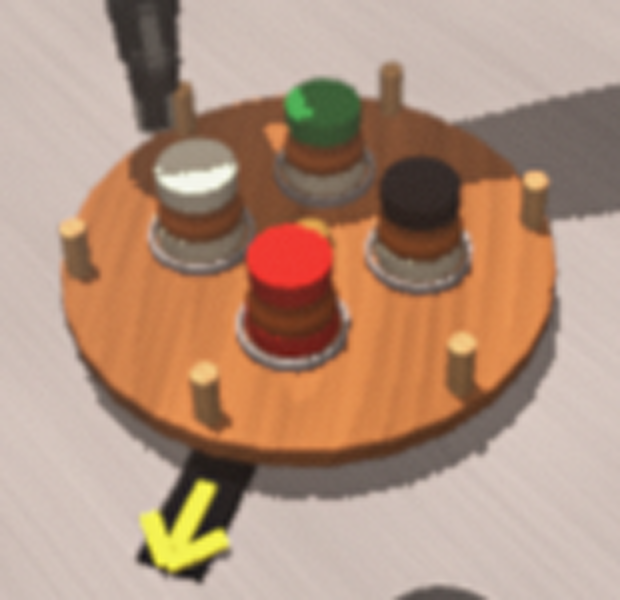

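All the jars are standing. The red jar is at 43.1° (pegs and jar agree) and the arrow at 30.6°, so 12.5° remains. I'll push most of that slowly.

Emit:
send_rows(steps=[[0.0035, -0.0025, 0, 0, -1], [0.0067, -0.0047, 0, 0, -1], [0.0087, -0.0058, 0, 0, -1], [0.0106, -0.0069, 0, 0, -1], [0.0126, -0.0079, 0, 0, -1], [0.0145, -0.0089, 0, 0, -1], [0.016, -0.0096, 0, 0, -1], [0.0175, -0.0103, 0, 0, -1], [0.0185, -0.0108, 0, 0, -1], [0.0195, -0.0113, 0, 0, -1], [0.0195, -0.0113, 0, 0, -1], [0.0195, -0.0113, 0, 0, -1]])

```text
time: 8.7
eef_pos: [0.5664, -0.0819, 0.0592]
tcp_rot: [0.224, 0.975, -0.0, -0.0]
contact_force: [-0.0, -1.2, 0.5]
opening: -0.0
finger_force: 0.0
```

```bash
python3 -c "
from h import *
report()
print(ang(ctrl.get_state()['eef_pos']))
rel(arc([-92,-93,-94,-95,-96,-97]))"
```

```text
top red 225 [292.  150.2] 0.0595 33.78
top arrow 115 [274.6 121.7] 0.1726 30.54
top white 1788 [304.2 112.8] 0.1439 1.43
top white 1777 [256.8 214.3] 0.1593 133.14
top white 326 [247.4 157.9] 0.1452 78.09
top white 163 [255.  125.7] 0.1674 48.4
top white 109 [323.4 154. ] 0.0592 -48.15
top white 70 [255.  134.9] 0.1526 54.83
top white 19 [363.9 121.4] 0.1884 -49.81
top peg 25 [290.3 125.4] 0.1255 18.57
top peg 22 [272.1 208.9] 0.1245 138.46
top peg 21 [256.9 161.8] 0.1252 78.33
scene red 238 [292.4 243.6] 0.0621 34.67
scene arrow 247 [270.7 312.7] 0.1704 30.7
scene white 8311 [291.6 277.7] 0.1468 44.6
scene white 2092 [330.5 190.6] 0.129 -160.27
scene white 127 [273.4 219.8] 0.0605 -49.04
scene peg 3523 [295.7 255.2] 0.0712 41.8
scene peg 10 [321.2 274.1] 0.1255 68.64
scene peg 8 [306.1 288.1] 0.152 54.56
(np.float64(0.127), np.float64(-92.52))
8.8 [ 0.5664 -0.0819  0.0592] [-0.29 -0.52 -0.15]
[-0.0011, 0.0005, 0.0012]
[0.001, -0.0004, 0.0012]
[0.003, -0.0013, 0.0012]
[0.0051, -0.0021, 0.0012]
[0.0072, -0.0029, 0.0012]
[0.0093, -0.0036, 0.0012]
```

Emit:
send_rows(steps=[[0.001, -0.0004, 0, 0, -1], [0.002, -0.0009, 0, 0, -1], [0.003, -0.0013, 0, 0, -1], [0.004, -0.0017, 0, 0, -1], [0.005, -0.0021, 0, 0, -1], [0.0058, -0.0024, 0, 0, -1], [0.0058, -0.0024, 0, 0, -1], [0.0058, -0.0024, 0, 0, -1], [0.0058, -0.0024, 0, 0, -1]])

```text
time: 9.7
eef_pos: [0.5601, -0.0815, 0.0592]
tcp_rot: [0.224, 0.975, -0.0, -0.0]
contact_force: [0.4, -0.3, 0.1]
opening: 0.001
finger_force: 0.0
```

```bash
python3 -c "
from h import *
report()
print(ang(ctrl.get_state()['eef_pos']))
rel(arc([-88,-82,-80])+arc([-80],z=.24))" | grep -v white
```

```text
top red 223 [293.  149.5] 0.0595 31.02
top arrow 114 [274.6 121.7] 0.1729 30.55
top peg 22 [257.4 159.4] 0.1255 75.43
top peg 21 [292.5 124.6] 0.1259 15.87
top peg 20 [270.5 207.1] 0.124 135.7
scene red 232 [291.1 243.4] 0.0622 32.24
scene arrow 247 [270.7 312.7] 0.1704 30.7
scene peg 2519 [274.  257.2] 0.0924 14.98
scene peg 1073 [346.5 250.3] 0.1088 108.1
scene peg 13 [333.1 200.5] 0.1253 -164.79
scene peg 10 [324.5 264.2] 0.1053 76.44
scene peg 8 [326.8 259.8] 0.0976 81.92
(np.float64(0.1271), np.float64(-95.34))
9.8 [ 0.5602 -0.0815  0.0592] [ 0.17  0.   -0.07]
[-0.0148, 0.0067, 0.0012]
[-0.0262, 0.0135, 0.0012]
[-0.0299, 0.0161, 0.0012]
[-0.0298, 0.0161, -0.1808]
```

The tray is aligned within about half a degree. I'll back off along the arc and lift clear.

Emit:
send_rows(steps=[[-0.007, 0.003, 0, 0, -1], [-0.0148, 0.0067, 0, 0, -1], [-0.0262, 0.0135, 0, 0, -1], [-0.03, 0.016, 0, 0, -1], [-0.03, 0.016, 0, 0, -1], [-0.03, 0.016, -0.03, 0, -1], [-0.03, 0.016, -0.07, 0, -1], [-0.03, 0.016, -0.11, 0, -1], [-0.03, 0.016, -0.15, 0, -1], [-0.03, 0.016, -0.18, 0, -1]])

```text
time: 10.8
eef_pos: [0.5945, -0.0803, 0.2423]
tcp_rot: [0.224, 0.975, -0.0, 0.001]
contact_force: [0.7, 0.1, 0.5]
opening: 0.001
finger_force: 0.0
```

Emit:
send_rows(steps=[[0, -0.04, 0, 0, -1], [0, -0.08, 0, 0, -1], [0, -0.12, 0, 0, -1], [0, -0.16, 0, 0, -1], [0, -0.2, 0, 0, -1], [0, -0.24, 0, 0, -1], [0, -0.27, 0, 0, -1], [0, -0.27, 0, 0, -1], [0, -0.27, 0, 0, -1]])

```text
time: 11.7
eef_pos: [0.4758, -0.3233, 0.239]
tcp_rot: [0.225, 0.974, 0.0, -0.0]
contact_force: [-0.3, -0.2, -0.1]
opening: 0.003
finger_force: 0.0
```

```bash
python3 -c "
from h import *
report('f')
im,hsv,r,P=measure()
A=np.c_[2*P,np.ones(len(P))];print(np.linalg.lstsq(A,(P**2).sum(1),rcond=None)[0][:2])
print(ray('top',r['red'][0][1],.091),ray('top',r['green'][0][1],.091),ctrl.get_state()['eef_pos'])
" | grep -v white
```

```text
top red 222 [293.  149.6] 0.0594 30.98
top arrow 114 [274.5 121.7] 0.1729 30.55
top peg 25 [355.1 183.2] 0.126 -103.26
top peg 23 [257.5 159.3] 0.1252 75.38
top peg 23 [319.7 219.5] 0.1244 -163.73
top peg 22 [292.5 124.7] 0.1256 15.88
top peg 22 [340.7 136.2] 0.126 -43.87
top peg 22 [270.3 207. ] 0.1242 135.51
top peg 9 [264.4 145. ] 0.1248 56.77
scene red 239 [291.  243.3] 0.0619 32.05
scene arrow 244 [270.8 312.7] 0.1704 30.74
scene peg 1967 [269.7 244. ] 0.0759 -8.82
scene peg 836 [343.6 229.7] 0.0901 141.92
scene peg 56 [328.6 271.1] 0.1242 75.96
scene peg 29 [306.6 252. ] 0.0629 60.59
scene peg 25 [332.5 200.1] 0.126 -163.84
scene peg 22 [312.9 254.3] 0.0723 69.52
scene peg 21 [279.7 197.9] 0.1261 -103.93
[0.57209089 0.04494411]
[0.62266993 0.07563963 0.091     ] [0.51973399 0.013957   0.091     ] [ 0.47673999 -0.32204537  0.23919369]
```

View pics/ftop.png

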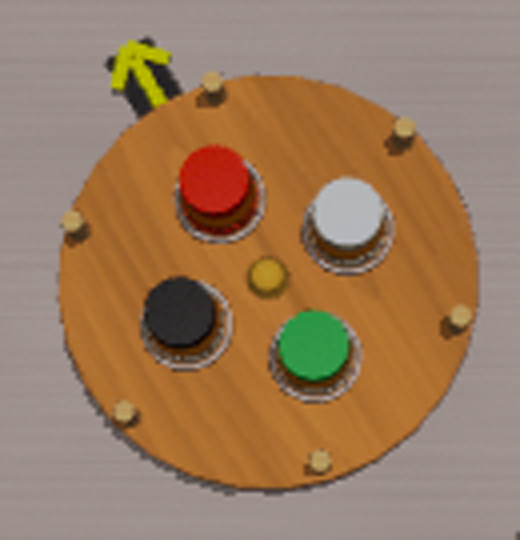

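The final view shows the red jar at (215,185) in line with the arrow at (140,70). All four jars are seated, and the tray angle is 31.0° against 30.6° for the arrow.

```bash
python3 -c "
from plant import ctrl
print(ctrl.sign_off())"
```

```text
the job is handed in; nothing more can be done
None
```

The job is handed in: I pushed the tray about 155° clockwise by one peg until the red-lidded jar lined up with the arrow (within about 0.4° as measured), with all four jars standing in their seats, the tray at rest and the arm clear.

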